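# Turn a coaster over across the gutter of a turn-over board

## Task

The square coaster lies cork side up on the long bed of the turn-over board. Without gripping it or picking it up, push it with the fingertips across into the gutter, against the gutter's far wall, until it tips up on edge and flips over, cork side down, onto the far bed; then push it along that bed until it lies flat and flush against the stop rail. Leave the board's neighbours (jars, glue bottle, round blank, brush) where they are.

Things in the scene. Friction and masses are not known exactly. Their poses are not given: they have to be found in the camera images.
- board: turn-over board, fixed: wood, 245 mm long (x), 132 mm wide (y); two grey-topped beds (tops at z = 24 mm) with an open-ended gutter across between them; no side rails. Origin on its underside below the middle of the gutter, z up, x from start bed to far bed. Start bed x = -128 to -23 mm, gutter -23 to +23, far bed +23 to +103, stop rail +103 to +117 mm.
- gutter_far_lip (a point): on the board: middle of the top edge of the gutter's far wall, at board x = +23, y = 0, z = 24 mm. Both walls are upright, the gutter is 46 mm wide, its flat floor at board z = 8 mm. The coaster stands up with its front edge in the corner of floor and far wall, where its raised rear end must be pushed forward and up on an arc: fingers grip wood well and jam it when pushed level.
- stop_face (a point): on the board: middle of the foot of the stop rail's face, at board x = +103, y = 0, z = 24 mm (level with the beds); the rail stands 12 mm above the bed, 132 mm wide
- coaster: loose square beech coaster, 66 x 66 x 8 mm, 15 to 31 g; round cork pad, 54 mm, on the face up at the start. Origin at the centre of the bare face (underside at the start), z out through the cork, x, y along its edges. Turned up to 0.3 rad. Its front drops into the gutter when its centre is past the start bed's edge (let it drop, then push on). Once over, up to 25 mm of it overhangs the gutter.
- round_blank: bystander: round beech blank, 65 mm across, 8 mm high, on the table beside the board; origin at the centre of its underside
- jar_a: bystander: small paint jar, 34 mm across, 45 mm high, on the table beside the board; origin at the centre of its underside
- jar_b: bystander: small paint jar, 34 mm across, 42 mm high, on the table beside the board; origin at the centre of its underside
- glue: bystander: white glue bottle with orange cap, 30 x 37 mm, 94 mm high, on the table beside the board; origin at the centre of its underside
- thin_brush: bystander: thin brush, 186 mm long (its y), 6 mm thick, on the table beside the board; origin under its middle
There are look-alikes about, which are no part of the job. What is shaped like the coaster but blue is not meant.

How it is judged:
By the outcome, as a careful person would: the job done as asked, in the order asked, and still so for the second after the job is handed in, with the robot touching nothing.
It also fails if it takes over 56 s, if anything falls off the work surface, if the arm or the gripper's body presses on something with over 40 N, if the wrist force passes 120 N, or if a joint passes its speed limit or range.

## Robot

A 7-joint arm with a two-finger parallel gripper is mounted at the origin on a cart in front of the work surface, level with it; the furniture and walls round the work are solid. World frame = base frame: x ahead of the robot, y to its left, z up, the work surface at z = 0. Lengths are in m, angles in rad, forces in N, time in s.
With the tool pointing down it reaches from about 0.425 to 0.925 m from the base axis. Payload 6.8 kg.
Tool frame: the origin (TCP) lies at the very end of the fingers, on their centre line; the grasp point (between the pads) lies 19 mm behind it (r.tcp_to_grasp is the distance from the TCP to the grasp point, in m); z points along the fingers, y is the line along which they close (so a half turn about z gives the same grasp; the last joint's range is limited). The gripper opens to 85 mm and grips with 20 to 120 N. Pads are 22 mm wide; open, the fingers measure 114 mm over their backs; the gripper's body (76 mm by 85 mm) begins 54 mm behind the grasp point. The pads swing forward as they close: fully open they stand 13 mm farther back than shut.
Start: joints at [-1.329, 0.477, 0.022, 1.555, -0.011, 1.109, -0.083], TCP at [0.231, 0.634, 0.231] pointing down, gripper open.
Joint ranges: [-2.96, 2.96], [-0.34, 2.1], [-1.41, 1.46], [0.24, 2.44], [-1.37, 4.51], [0.17, 1.92], [-2.96, 2.96]. Speed limits (rad/s): [2.39, 2.39, 3.14, 3.14, 3.14, 3.14, 3.14].

## Interface

Orientations are given as a rotation vector (axis times angle).
In Python, from bench import r gives the robot as it stands.
- The arm moves only by the tool step_arm, never from a script. Its argument "moves" is a list of rows, each a list of 7 numbers: the shift along the tool's x, y, z in mm, then the turn, a rotation vector about the tool's x, y, z in rad, then the finger opening in mm, from 0 to 85.4. A call has 1 to 8 rows; each row is the pose to reach, as a shift and turn from the pose commanded when the call began, along the tool's axes at that moment; what a row does not reach only later rows make up. A row lasts 1/10 s, in which the tool goes at most 50 mm and 8.59 degrees, less where a joint would pass 70% of its speed; a pose out of reach is approached as far as the arm can. A call with a gripper value outside its range is refused whole. The fingers move at their own pace and stop on an object; "grip_force" is the grip in N (left out, the last holds). Time passes only in rows, so rows that repeat a pose let the fingers close. It gives the time, the measured TCP pose, the force, the opening and the grip force at its end, in the units of the state.
- r.get_obs(): the state, without advancing time (a new reading comes with each control period).
- r.grab_frame(name): name is "side" or "top"; returns a dict with "image" (384x512x3 uint8, red, green, blue), "depth" (384x512 float32, m along the optical axis (not along the pixel's ray), 0 where there is no reading), "mtx" (3x3 intrinsics, pixels), "rvec" (rotation vector, rad) and "tvec" (3), from world to camera coordinates, as OpenCV has them. Camera axes: x right, y down, z forward; pixel columns grow to the right and rows downward; lengths in m; the calibration is good to about 2 mm. A picture is of the moment at which its call begins.
- r.hand_in(): hands the job in; it is judged then, once.
The state is a dict: "clock": time; "joints": joint angles; "qvel": joint speeds; "tau": joint torques, N m; "tcp_pos": TCP position; "orientation": TCP orientation; "contact_force": force on the tool from outside, world axes, zero at the start; "moment": the same for the moment, N m; "grip_width": finger opening in m; "gripper_force": force on a finger pad.
Only numpy, scipy, OpenCV 4.12 (cv2) and the standard library are available. Lean on these libraries where they do the work, as an engineer would, in place of code of your own. Each camera call takes 0.05 s, during which the arm holds its last target. There are 200 camera calls.

## Working session

There is one attempt and no reset: what is moved stays moved. The work goes in short steps, Python scripts to look and compute and a tool call to move; the robot and the scene stay as the last step left them, time stands still between calls to the robot, and variables do not carry over. Pictures are saved under pics/ and viewed, at most 10 in all, crops included, and the job is handed in when it is done.

Besides the shell and the picture viewer there is one more tool, called after "Request:" as name([rows], argument=value, ...), one row to a line, values as JSON. step_arm: Moves the arm, as the interface text tells. Its arguments: {"type":"object","properties":{"moves":{"type":"array","items":{"type":"array","items":{"type":"number"}}},"grip_force":{"type":"number"}},"required":["moves"]}

```bash
ls; mkdir -p pics; cat > h.py <<'E'
import numpy as np, cv2
from scipy.spatial.transform import Rotation as R
from bench import r
def grab(n,fn=None):
    f=r.grab_frame(n)
    if fn: cv2.imwrite('pics/'+fn,f['image'][:,:,::-1])
    return f
def cloud(f):
    d=f['depth'];K=f['mtx'];v,u=np.indices(d.shape)
    P=np.stack([(u-K[0,2])*d/K[0,0],(v-K[1,2])*d/K[1,1],d],-1)
    Rm=cv2.Rodrigues(np.array(f['rvec'],float))[0]
    W=(P-np.array(f['tvec']).ravel())@Rm
    W[d==0]=np.nan
    return W
def proj(f,p):
    return cv2.projectPoints(np.array(p,float).reshape(-1,1,3),np.array(f['rvec'],float),np.array(f['tvec'],float),f['mtx'],None)[0].reshape(-1,2)
E
python3 - <<'E'
from h import *
a=grab('top','t0.png');b=grab('side','s0.png')
cv2.imwrite('pics/both.png',cv2.resize(np.vstack([a['image'],b['image']])[:,:,::-1],None,fx=.78,fy=.78))
W=cloud(a);print(W[::64,::85].round(3))
o=r.get_obs();print(o['tcp_pos'],o['orientation'],o['contact_force'],o['clock'])
E
```

```text
pics
[[[ 1.693e+00  1.067e+00 -7.540e-01]
  [ 1.672e+00  6.310e-01 -7.500e-01]
  [ 1.658e+00  1.990e-01 -7.550e-01]
  [ 1.628e+00 -2.340e-01 -7.400e-01]
  [ 1.621e+00 -6.680e-01 -7.540e-01]
  [ 1.600e+00 -1.100e+00 -7.500e-01]
  [ 1.576e+00 -1.525e+00 -7.420e-01]]

 [[ 7.460e-01  3.260e-01  2.110e-01]
  [ 7.940e-01  1.900e-01  1.190e-01]
  [ 8.380e-01  1.000e-02  2.900e-02]
  [ 8.220e-01 -2.150e-01  4.200e-02]
  [ 8.360e-01 -4.460e-01  1.000e-03]
  [ 8.260e-01 -6.770e-01  1.000e-03]
  [ 8.150e-01 -9.060e-01  4.000e-03]]

 [[ 6.560e-01  4.040e-01  8.100e-02]
  [ 6.420e-01  1.940e-01  9.500e-02]
  [ 6.710e-01  1.500e-02 -1.000e-03]
  [ 6.550e-01 -2.080e-01  1.800e-02]
  [ 6.520e-01 -4.310e-01  2.000e-03]
  [ 6.380e-01 -6.470e-01  1.500e-02]
  [ 6.300e-01 -8.690e-01  1.100e-02]]

 [[ 5.170e-01  4.450e-01  0.000e+00]
  [ 5.080e-01  2.290e-01  1.000e-03]
  [ 4.990e-01  1.400e-02  1.000e-03]
  [ 4.850e-01 -2.020e-01  2.800e-02]
  [ 4.810e-01 -4.160e-01  3.000e-03]
  [ 4.720e-01 -6.310e-01  3.000e-03]
  [ 4.630e-01 -8.450e-01  4.000e-03]]

 [[ 3.560e-01  4.290e-01  1.000e-03]
  [ 3.480e-01  2.210e-01  0.000e+00]
  [ 3.390e-01  1.000e-02  1.300e-02]
  [ 3.310e-01 -1.950e-01  1.000e-03]
  [ 3.220e-01 -4.030e-01  2.000e-03]
  [ 3.140e-01 -6.100e-01  3.000e-03]
  [ 3.050e-01 -8.190e-01  1.000e-03]]

 [[ 1.270e-01  9.130e-01 -7.520e-01]
  [ 1.130e-01  5.490e-01 -7.500e-01]
  [ 1.100e-01  1.630e-01 -6.500e-01]
  [ 9.600e-02 -1.770e-01 -6.530e-01]
  [ 6.900e-02 -5.370e-01 -7.480e-01]
  [ 5.400e-02 -8.990e-01 -7.470e-01]
  [ 3.800e-02 -1.266e+00 -7.570e-01]]]
[0.23115389 0.63361182 0.23044074] [-5.46609432e-01 -3.09349807e+00  2.54791941e-03] [-0.51650594 -0.00206566 -0.13038529] 0.1
```

View pics/both.png

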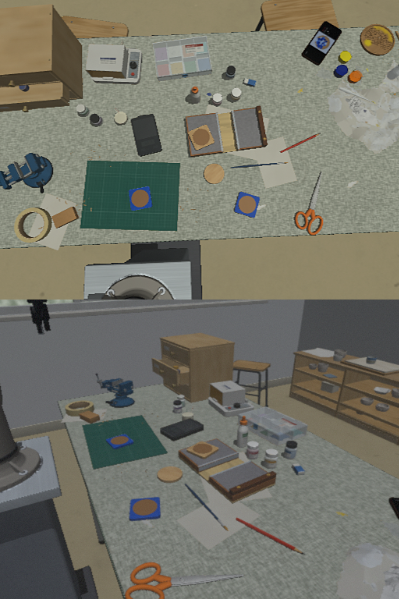

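```bash
python3 - <<'E'
from h import *
a=cv2.imread('pics/t0.png');b=cv2.imread('pics/s0.png')
A=cv2.resize(a[105:245,215:395],(772,600),interpolation=cv2.INTER_CUBIC)
B=cv2.resize(b[140:270,190:400],(772,478),interpolation=cv2.INTER_CUBIC)
cv2.imwrite('pics/cropA.png',A);cv2.imwrite('pics/cropB.png',B)
f=grab('top');W=cloud(f)
z=(W[...,2]*1000).round()
np.set_printoptions(linewidth=250)
print(z[130:206:4,230:350:4].astype(int))
E
```

```text
[[                   2                    3                   -3                    3                    3                   22                   11                    1                    0                    1                    0
                    34                   43                   37                    2                    2                    1                    3                    3                    2                    3                   -1
                     0                   -2                    1                    3                    0                    0                    3                    3]
 [                   2                   -1                   -1                    1                    1                    3                    2                    0                    3                    6                    1
                    13                   20                    7                   -2                    2                   -4                    2                    1                    1                    2                   
[... 10363 characters left out ...]
3]
 [                   3                    1                   -1                    2                    0                    0                    2                    2                   -1                   -2                    0
                     1                    3                    0                    0                    0                    1                   -2                   -3                    2                   -2                   -1
                     3                    3                    2                    0                    5                    1                    1                    2]]<stdin>:9: RuntimeWarning: invalid value encountered in cast
```

View pics/cropA.png

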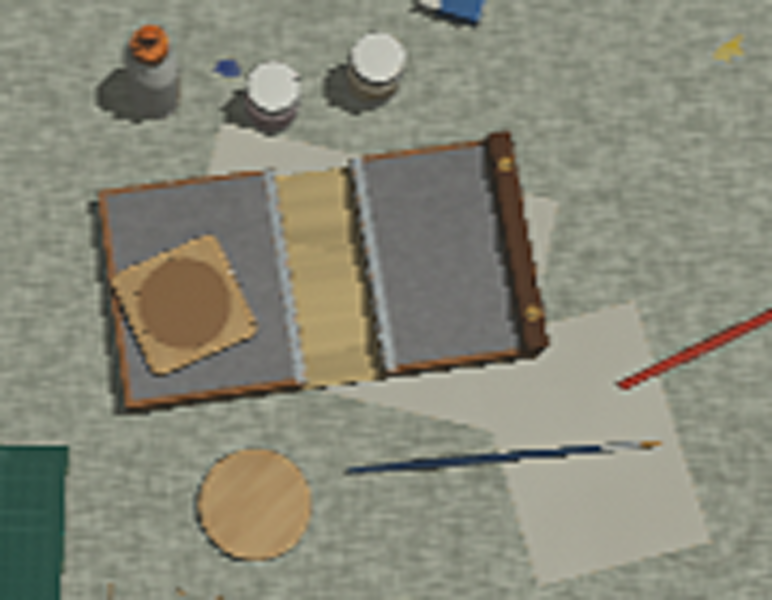

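View pics/cropB.png

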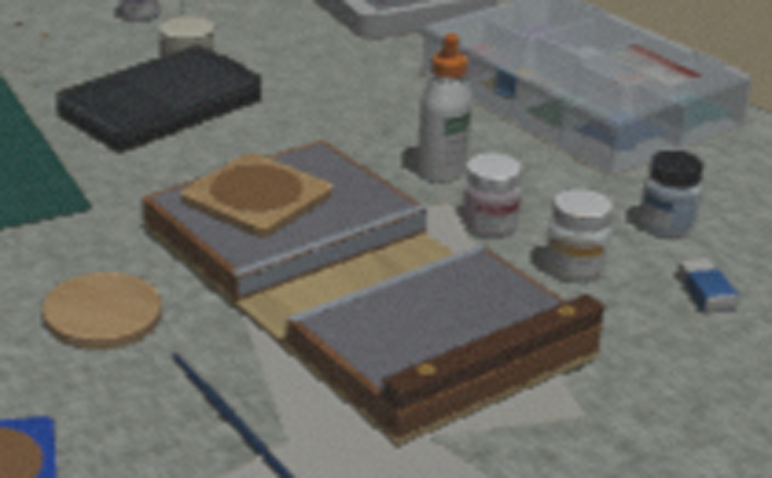

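The coaster meant is the beech square with the cork pad on the board's start bed, at top crop (185,305), full frame about (258,176). The two blue-framed squares on the mat and the table, and the round blank, are look-alikes. The crops confirm this: start bed left, gutter in the middle, stop rail right at (517,245).

```bash
cat > fit.py <<'E'
from h import *
from scipy.optimize import least_squares
f=grab('top')
uv=lambda p:np.array([[215+u/4.289-.38,105+v/4.286-.38] for u,v in p])
B=np.array([(-128,66,24),(-128,-66,24),(-23,66,24),(-23,-66,24),(23,66,24),(23,-66,24),(103,66,36),(117,66,36),(117,-66,36)])/1e3
bp=uv([(98,193),(126,407),(270,171),(303,382),(350,158),(389,373),(487,137),(509,132),(548,345)])
def tr(q,P): 
    c,s=np.cos(q[2]),np.sin(q[2]); return np.c_[q[0]+c*P[:,0]-s*P[:,1],q[1]+s*P[:,0]+c*P[:,1],P[:,2]]
s=least_squares(lambda q:(proj(f,tr(q,B))-bp).ravel(),[.68,-.25,-1.45])
print(s.x, s.fun.reshape(-1,2).round(1).tolist())
C=np.array([(-33,33,32),(33,33,32),(33,-33,32),(-33,-33,32)])/1e3
cp=uv([(208,237),(257,325),(163,374),(112,284)])
t=least_squares(lambda q:(proj(f,tr(q,C))-cp).ravel(),[.65,-.17,-2.5])
# choose front ~ : report center in board frame & yaw mod 90
b=s.x; c,sn=np.cos(b[2]),np.sin(b[2]); d=t.x[:2]-b[:2]
print('coaster board xy',(c*d[0]+sn*d[1])*1e3,(-sn*d[0]+c*d[1])*1e3,'yaw',(t.x[2]-b[2]+np.pi/4)%(np.pi/2)-np.pi/4,t.fun.round(1))
np.save('board.npy',b)
E
cat >> h.py <<'E'
import os
if os.path.exists('board.npy'):
    bq=np.load('board.npy');Rb=R.from_euler('z',bq[2])
def state():
    o=r.get_obs();T=R.from_rotvec(o['orientation']);p=Rb.inv().apply(np.array(o['tcp_pos'])-[bq[0],bq[1],0])*1e3
    return o,T,p
def plan(P,fx=1,tilt=0):
    """shifts in tool axes to board points P (mm), turn to tool x = fx*board x, y=-fx*board y, z down"""
    o,T,p=state()
    D=Rb*R.from_matrix(np.diag([fx,-fx,-1.]))*R.from_euler('y',tilt)
    print('tcp board',p.round(1),'F',np.array(o['contact_force']).round(1),'t',o['clock'],'w',o['grip_width'],'turn',(T.inv()*D).as_rotvec().round(3))
    for q in P: print(q,T.inv().apply(Rb.apply(np.array(q,float)-p)).round(1))
E
python3 fit.py; python3 - <<'E'
from h import *
plan([(-190,-20,230),(-190,-20,60)],1);plan([],-1);print(Rb.as_matrix().round(3), r.get_obs()['joints'])
E
```

```text
[ 0.54427157 -0.29422147 -1.47492111] [[-0.4, -0.4], [-0.2, 0.6], [0.6, -0.7], [0.7, 0.7], [-0.1, -0.0], [-0.9, 0.3], [-0.2, -0.8], [0.1, -0.4], [0.5, 0.7]]
coaster board xy -85.74785555964456 -11.271135513210272 yaw 0.3533804965971965 [ 0.1 -1.6  1.3  0.6 -0.4  1.5 -1.  -0.5]
tcp board [-953.7 -222.8  230.7] F [ 0.1  0.1 -0.1] t 0.2 w 0.085615588526564 turn [-1.000e-03 -1.000e-03 -2.017e+00]
(-190, -20, 230) [-512.2 -601.7    1.4]
(-190, -20, 60) [-512.2 -601.5  171.4]
tcp board [-953.7 -222.8  230.7] F [ 0.1  0.1 -0.1] t 0.2 w 0.085615588526564 turn [-1.000e-03  1.000e-03  1.125e+00]
[[ 0.096  0.995  0.   ]
 [-0.995  0.096 -0.   ]
 [-0.     0.     1.   ]] [-1.32907666  0.47751435  0.02235943  1.55601043 -0.01151476  1.10934551
 -0.08312533]
```

```bash
python3 - <<'E'
from h import *
o,T,p=state()
for w in [(0.5,0.25,.23)]:
    print(T.inv().apply(np.array(w)-o['tcp_pos'])*1e3)
plan([(-180,-11,200),(-180,-11,60)],-1)
f=grab('top');W=cloud(f)
bl=Rb.inv().apply((W-[bq[0],bq[1],0]).reshape(-1,3)).reshape(W.shape)*1e3
# depth check of the board pose
for nm,lo,hi in [('gutter',5,13),('rail',33,42),('beds',21,29)]:
    m=(bl[...,2]>lo)&(bl[...,2]<hi)&(abs(bl[...,1])<80)&(bl[...,0]>-140)&(bl[...,0]<130)
    q=bl[m];print(nm,np.percentile(q[:,0],[2,50,98]).round(),np.percentile(q[:,1],[2,50,98]).round(),np.median(q[:,2]).round(1))
E
```

```text
[-384.04172291 -268.41194849    1.03745904]
tcp board [-953.7 -222.8  230.7] F [ 0.1  0.1 -0.1] t 0.2 w 0.085615588526564 turn [-1.000e-03  1.000e-03  1.125e+00]
(-180, -11, 200) [-524.6 -606.8   31.4]
(-180, -11, 60) [-524.6 -606.6  171.4]
gutter [-73.   0.  70.] [-66.  -5.  63.] 9.1
rail [-117.  -61.  116.] [-61.  -7.  59.] 35.2
beds [-125.   26.  100.] [-64.   3.  64.] 25.3
```

Request:
step_arm([
  [-340,-220,0,0,0,1.125,30],
  [-340,-220,0,0,0,1.125,30],
  [-340,-220,0,0,0,1.125,30],
  [-340,-220,0,0,0,1.125,30],
  [-340,-220,0,0,0,1.125,30],
  [-340,-220,0,0,0,1.125,30],
  [-340,-220,0,0,0,1.125,30],
  [-340,-220,0,0,0,1.125,30],
])

```text
clock: 1.05
tcp_pos: [0.4732, 0.3132, 0.2315]
orientation: [-2.118, -2.32, -0.001]
contact_force: [0.8, 0.7, 0.3]
grip_width: 0.0299
gripper_force: 0.0
```

```bash
python3 - <<'E'
from h import *
plan([(-180,-11,100),(-180,-11,26),(-160,-11,26)],-1)
E
```

```text
tcp board [-611.5  -12.6  231.5] F [0.8 0.7 0.3] t 1.05 w 0.029878953545083083 turn [ 0.    -0.    -0.005]
(-180, -11, 100) [-431.5    3.6  131.3]
(-180, -11, 26) [-431.6    3.6  205.3]
(-160, -11, 26) [-451.6    3.7  205.3]
```

Request:
step_arm([
  [-431,4,0,0,0,-0.005,30],
  [-431,4,0,0,0,-0.005,30],
  [-431,4,0,0,0,-0.005,30],
  [-431,4,0,0,0,-0.005,30],
  [-431,4,0,0,0,-0.005,30],
  [-431,4,0,0,0,-0.005,30],
  [-431,4,30,0,0,-0.005,30],
  [-431,4,80,0,0,-0.005,30],
])

```text
clock: 1.85
tcp_pos: [0.5153, -0.0733, 0.1903]
orientation: [2.105, 2.325, 0.008]
contact_force: [1.1, 0.3, 0.3]
grip_width: 0.0299
gripper_force: 0.0
```

Request:
step_arm([
  [0,0,40,0,0,0,30],
  [0,0,80,0,0,0,30],
  [0,0,100,0,0,0,30],
  [0,0,100,0,0,0,30],
])

```text
clock: 2.25
tcp_pos: [0.5107, -0.07, 0.0855]
orientation: [-2.104, -2.327, 0.006]
contact_force: [-1.5, -0.1, 0.9]
grip_width: 0.0299
gripper_force: 0.0
```

```bash
python3 - <<'E'
from h import *
plan([(-180,-11,26),(-160,-11,26)],-1)
E
```

```text
tcp board [-226.4  -11.9   85.5] F [-1.5 -0.1  0.9] t 2.25 w 0.029886250662400457 turn [-0.006 -0.     0.005]
(-180, -11, 26) [-46.5   1.   59.5]
(-160, -11, 26) [-66.5   0.9  59.5]
```

Request:
step_arm([
  [-30,1,30,0,0,0.004,30],
  [-46,1,55,0,0,0.004,30],
  [-56,1,58,0,0,0.004,30],
  [-60,1,58,0,0,0.004,30],
  [-60,1,58,0,0,0.004,30],
])

```text
clock: 2.75
tcp_pos: [0.5212, -0.13, 0.0317]
orientation: [2.111, 2.324, 0.002]
contact_force: [0.2, 0.6, 0.2]
grip_width: 0.0299
gripper_force: 0.0
```

```bash
python3 - <<'E'
from h import *
grab('side','s1.png');a=cv2.imread('pics/s1.png')
cv2.imwrite('pics/s1c.png',cv2.resize(a[120:270,170:400],(767,500),interpolation=cv2.INTER_CUBIC))
plan([(-150,-11,26),(-60,-11,26)],-1)
E
```

```text
tcp board [-166.4   -7.1   31.6] F [-0.6  0.2  0.2] t 2.8 w 0.030093280363421033 turn [ 0.002 -0.     0.001]
(-150, -11, 26) [-16.4  -3.9   5.6]
(-60, -11, 26) [-106.4   -4.     5.6]
```

View pics/s1c.png

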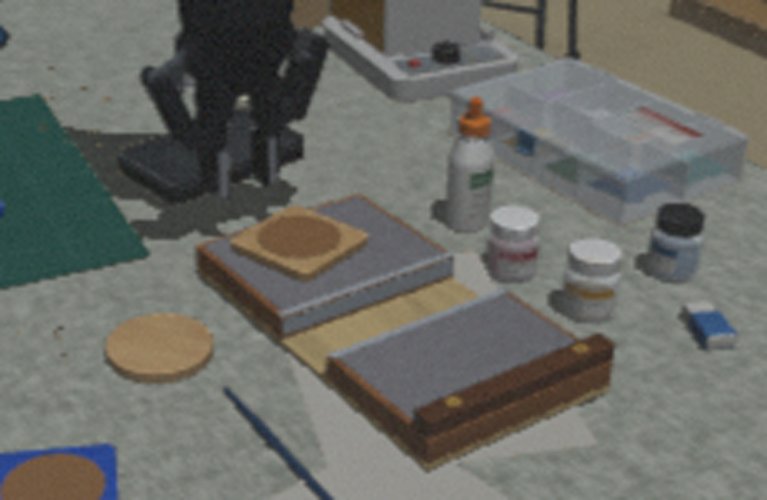

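Request:
step_arm([
  [-8,-4,5,0,0,0,30],
  [-16,-4,5,0,0,0,30],
  [-24,-4,5,0,0,0,30],
  [-31,-4,5,0,0,0,30],
  [-38,-4,5,0,0,0,30],
  [-45,-4,5,0,0,0,30],
  [-52,-4,5,0,0,0,30],
  [-58,-4,5,0,0,0,30],
])

```text
clock: 3.6
tcp_pos: [0.5217, -0.1885, 0.025]
orientation: [-2.112, -2.326, 0.0]
contact_force: [0.5, 0.7, 0.1]
grip_width: 0.0301
gripper_force: 0.1
```

Request:
step_arm([
  [-6,0,0,0,0,0,30],
  [-12,0,0,0,0,0,30],
  [-18,0,0,0,0,0,30],
  [-24,0,0,0,0,0,30],
  [-24,0,0,0,0,0,30],
])

```text
clock: 4.1
tcp_pos: [0.524, -0.2129, 0.0251]
orientation: [2.112, 2.325, -0.0]
contact_force: [0.0, 0.6, 0.6]
grip_width: 0.0302
gripper_force: 0.0
```

```bash
python3 - <<'E'
from h import *
a=grab('top')['image'][105:225,235:375];b=grab('side')['image'][150:270,210:350]
cv2.imwrite('pics/p2.png',cv2.resize(np.hstack([a,b])[:,:,::-1],(798,342),interpolation=cv2.INTER_CUBIC))
plan([(-65,-11,26)],-1)
E
```

```text
tcp board [-84.1 -12.3  25. ] F [-0.8  0.7 -0.2] t 4.2 w 0.029808968231143408 turn [-0.    -0.     0.001]
(-65, -11, 26) [-19.1   1.3  -1. ]
```

View pics/p2.png

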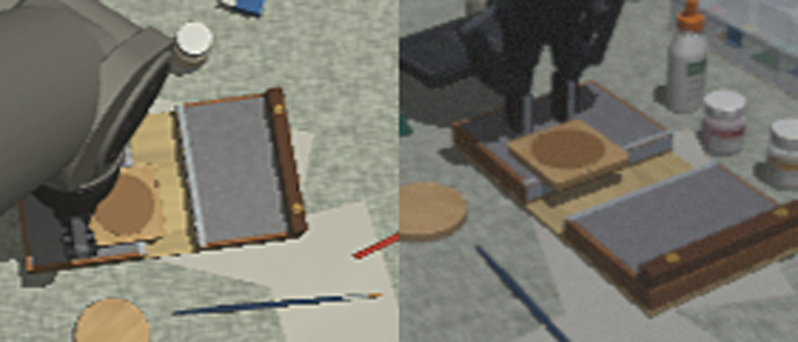

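Request:
step_arm([
  [-5,1,0,0,0,0,30],
  [-10,1,0,0,0,0,30],
  [-15,1,0,0,0,0,30],
  [-20,1,0,0,0,0,30],
  [-22,1,0,0,0,0,30],
  [-22,1,0,0,0,0,30],
  [-22,1,0,0,0,0,30],
])

```text
clock: 4.9
tcp_pos: [0.5271, -0.2334, 0.025]
orientation: [-2.111, -2.326, -0.0]
contact_force: [-1.1, 1.0, 1.4]
grip_width: 0.0301
gripper_force: 0.0
```

```bash
cat > look.py <<'E'
from h import *
import sys
f=grab('side');W=cloud(f)
bl=Rb.inv().apply((W-[bq[0],bq[1],0]).reshape(-1,3)).reshape(W.shape)*1e3
h=cv2.cvtColor(f['image'],cv2.COLOR_RGB2HSV).astype(int)
# non-dark warm pixels above board, binned heights by x
m=(bl[...,2]>5)&(bl[...,2]<100)&(abs(bl[...,1])<60)&(bl[...,0]>-80)&(bl[...,0]<100)&(h[...,1]>90)&(h[...,0]<22)&(h[...,2]>80)
q=bl[m]
for x in range(-80,100,8):
    k=q[(q[:,0]>=x)&(q[:,0]<x+8)]
    if len(k)>4: print(x+4,len(k),'z',np.percentile(k[:,2],[10,50,90]).round(),'y',np.percentile(k[:,1],[5,95]).round())
plan([],-1)
E
python3 look.py
```

```text
-44 47 z [38. 40. 41.] y [-48.   5.]
-36 98 z [36. 38. 40.] y [-51.   8.]
-28 112 z [32. 35. 37.] y [-52.  10.]
-20 118 z [29. 31. 33.] y [-52.  10.]
-12 97 z [26. 28. 30.] y [-49.  10.]
-4 120 z [23. 25. 27.] y [-51.   9.]
4 114 z [19. 21. 23.] y [-50.   8.]
12 54 z [17. 18. 20.] y [-48.   8.]
tcp board [-62.4 -11.2  25. ] F [ 0.3 -0.4 -0. ] t 4.95 w 0.03014081175482932 turn [-0.    -0.     0.001]
```

Request:
step_arm([
  [0,-8,0,0,0,0,30],
  [0,-8,0,0,0,0,30],
  [-3,-8,0,0,0,0,30],
  [-6,-8,0,0,0,0,30],
  [-8,-8,0,0,0,0,30],
  [-10,-8,0,0,0,0,30],
  [-10,-8,0,0,0,0,30],
])

```text
clock: 5.65
tcp_pos: [0.5202, -0.243, 0.0248]
orientation: [-2.109, -2.326, -0.001]
contact_force: [-0.7, 4.1, 2.1]
grip_width: 0.0299
gripper_force: 2.0
```

```bash
python3 look.py
```

```text
-36 82 z [35. 37. 38.] y [-50.   7.]
-28 101 z [32. 34. 36.] y [-51.   8.]
-20 107 z [29. 31. 33.] y [-52.  11.]
-12 101 z [27. 28. 30.] y [-50.   9.]
-4 117 z [23. 25. 27.] y [-51.  10.]
4 103 z [21. 23. 24.] y [-52.   7.]
12 77 z [19. 20. 22.] y [-51.   9.]
tcp board [-53.3 -19.   24.9] F [-0.3  5.   2. ] t 5.7 w 0.02981048610574779 turn [-0.    -0.002  0.002]
```

Request:
step_arm([
  [-1.5,0,-2,0,0,0,30],
  [-2,0,-4,0,0,0,30],
  [-3,0,-6,0,0,0,30],
  [-4,0,-8.5,0,0,0,30],
  [-5,0,-11,0,0,0,30],
  [-5,0,-11,0,0,0,30],
])

```text
clock: 6.3
tcp_pos: [0.5207, -0.2471, 0.0362]
orientation: [-2.108, -2.326, -0.002]
contact_force: [-0.8, 8.2, 3.5]
grip_width: 0.0296
gripper_force: 3.7
```

```bash
python3 look.py
```

```text
-36 31 z [46. 48. 49.] y [-44.   7.]
-28 123 z [42. 45. 48.] y [-50.  10.]
-20 122 z [38. 40. 43.] y [-50.  11.]
-12 127 z [33. 36. 38.] y [-50.   9.]
-4 138 z [28. 31. 34.] y [-50.  27.]
4 124 z [24. 26. 29.] y [-50.   9.]
12 108 z [20. 22. 24.] y [-51.   9.]
tcp board [-49.2 -19.   36.1] F [-0.2  6.6  2.4] t 6.35 w 0.03029156351257137 turn [-0.001 -0.003  0.002]
```

Request:
step_arm([
  [-1.3,0,-2.4,0,0,0,30],
  [-2.6,0,-4.8,0,0,0,30],
  [-4,0,-7.1,0,0,0,30],
  [-5.5,0,-9.4,0,0,0,30],
  [-7.2,0,-11.6,0,0,0,30],
  [-9,0,-13.7,0,0,0,30],
  [-10.8,0,-15.7,0,0,0,30],
  [-12.7,0,-17.6,0,0,0,30],
])

```text
clock: 7.15
tcp_pos: [0.5218, -0.2628, 0.0539]
orientation: [2.111, 2.325, -0.001]
contact_force: [-0.2, 1.5, -0.3]
grip_width: 0.0299
gripper_force: 0.0
```

```bash
python3 look.py
```

```text
-28 5 z [ 8.  8. 41.] y [-58.  49.]
-20 19 z [ 8. 64. 66.] y [-54.  45.]
-12 194 z [55. 60. 65.] y [-50.  10.]
-4 194 z [44. 50. 55.] y [-50.  10.]
4 211 z [33. 38. 43.] y [-50.   9.]
12 192 z [22. 27. 32.] y [-50.   9.]
20 8 z [22. 24. 25.] y [-47.   0.]
tcp board [-33.1 -19.3  54.1] F [-0.5 -1.4 -0.3] t 7.2 w 0.03026342032994676 turn [0.001 0.001 0.   ]
```

Request:
step_arm([
  [-3.5,0,-2.2,0,0,0,30],
  [-7,0,-4.2,0,0,0,30],
  [-10,0,-6,0,0,0,30],
  [-13.5,0,-7.7,0,0,0,30],
  [-17,0,-9,0,0,0,30],
  [-20.5,0,-10.2,0,0,0,30],
  [-24,0,-11.2,0,0,0,30],
  [-27,0,-12,0,0,0,30],
])

```text
clock: 8.0
tcp_pos: [0.5245, -0.289, 0.0657]
orientation: [2.111, 2.326, 0.0]
contact_force: [-0.1, 0.2, -0.9]
grip_width: 0.0298
gripper_force: 0.0
```

```bash
python3 look.py
```

```text
-20 7 z [ 8.  9. 10.] y [-56.  51.]
-12 5 z [ 7.  8. 10.] y [-35.  58.]
4 17 z [72. 74. 75.] y [-49.  -2.]
12 396 z [47. 62. 73.] y [-50.   7.]
20 278 z [27. 36. 48.] y [-49.   8.]
tcp board [ -6.5 -19.2  65.9] F [-0.2 -0.6 -0.3] t 8.05 w 0.02960945310459402 turn [0.    0.001 0.   ]
```

Request:
step_arm([
  [-5,0,-1,0,0,0,30],
  [-10,0,-1,0,0,0,30],
  [-15,0,-1,0,0,0,30],
  [-19,0,-1,0,0,0,30],
  [-23,0,-1,0,0,0,30],
  [-27,0,-1,0,0,0,30],
  [-31,0,-1,0,0,0,30],
  [-34,0,-1,0,0,0,30],
])

```text
clock: 8.85
tcp_pos: [0.5278, -0.3229, 0.0666]
orientation: [-2.111, -2.326, 0.0]
contact_force: [0.7, 0.1, -0.2]
grip_width: 0.0299
gripper_force: 0.0
```

```bash
python3 look.py
```

```text
4 5 z [17. 32. 33.] y [-47.  29.]
12 40 z [32. 33. 34.] y [-52.  -3.]
20 63 z [32. 33. 34.] y [-51.   9.]
28 85 z [32. 33. 34.] y [-49.   9.]
36 79 z [32. 33. 34.] y [-51.   8.]
44 88 z [31. 33. 33.] y [-51.   7.]
52 90 z [31. 32. 33.] y [-51.   7.]
60 49 z [28. 30. 33.] y [-48.   5.]
tcp board [ 27.5 -19.3  66.7] F [ 0.4 -0.8  0.1] t 8.9 w 0.030196356730028833 turn [0.    0.001 0.001]
```

Request:
step_arm([
  [10,0,-10,0,0,0,30],
  [30,0,-10,0,0,0,30],
  [46,0,-5,0,0,0,30],
  [46,1,20,0,0,0,30],
  [46,1,40,0,0,0,30],
  [46,1,40,0,0,0,30],
])

```text
clock: 9.5
tcp_pos: [0.5238, -0.2746, 0.0251]
orientation: [-2.107, -2.326, 0.001]
contact_force: [-0.8, -0.6, 0.5]
grip_width: 0.0298
gripper_force: 0.0
```

```bash
python3 - <<'E'
from h import *
a=grab('top')['image'][105:225,235:375];b=grab('side')['image'][150:270,210:350]
cv2.imwrite('pics/p3.png',cv2.resize(np.hstack([a,b])[:,:,::-1],(798,342),interpolation=cv2.INTER_CUBIC))
plan([],-1)
E
```

```text
tcp board [-20.2 -18.3  26.8] F [-0.5 -0.7  0.5] t 9.6 w 0.030108485785339444 turn [-0.001 -0.001  0.002]
```

View pics/p3.png

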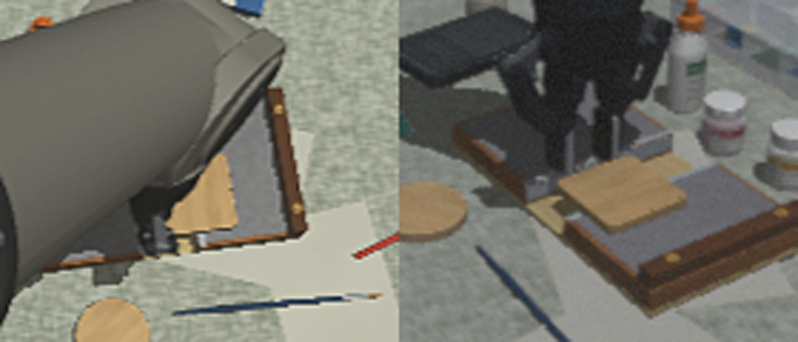

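The coaster lies bare face up on the far bed: right panel (622,195), and top view (205,195) with its front edge about 40 px short of the rail. Next I push it to the rail.

Request:
step_arm([
  [-6,0,0,0,0,0,30],
  [-12,0,0,0,0,0,30],
  [-18,0,0,0,0,0,30],
  [-24,0,0,0,0,0,30],
  [-30,0,0,0,0,0,30],
  [-35,0,0,0,0,0,30],
  [-39,0,0,0,0,0,30],
  [-42,0,0,0,0,0,30],
])

```text
clock: 10.4
tcp_pos: [0.5283, -0.3188, 0.0266]
orientation: [-2.111, -2.326, 0.0]
contact_force: [0.6, 0.1, 0.5]
grip_width: 0.0301
gripper_force: 0.1
```

Request:
step_arm([
  [-1,0,0,0,0,0,30],
  [-2,0,0,0,0,0,30],
  [-3,0,0,0,0,0,30],
  [-4,0,0,0,0,0,30],
  [-4,0,0,0,0,0,30],
])

```text
clock: 10.9
tcp_pos: [0.5288, -0.3209, 0.0265]
orientation: [-2.109, -2.326, -0.002]
contact_force: [0.0, 5.0, 2.0]
grip_width: 0.03
gripper_force: 2.6
```

```bash
python3 look.py
```

```text
36 21 z [32. 32. 33.] y [-48.   3.]
44 86 z [32. 32. 33.] y [-48.   8.]
52 82 z [31. 32. 33.] y [-50.   6.]
60 83 z [31. 32. 33.] y [-50.   9.]
68 85 z [31. 32. 33.] y [-48.   8.]
76 91 z [31. 32. 33.] y [-50.   8.]
84 92 z [31. 32. 33.] y [-49.   9.]
92 96 z [31. 32. 33.] y [-51.   7.]
100 21 z [32. 32. 33.] y [-50.   8.]
tcp board [ 25.1 -18.   26.5] F [-1.   5.9  2.1] t 10.95 w 0.030248183370149114 turn [-0.    -0.002  0.002]
```

Request:
step_arm([
  [-1.5,0,0,0,0,0,30],
  [-2.5,0,0,0,0,0,30],
  [-2.5,0,0,0,0,0,30],
  [5,0,0,0,0,0,30],
  [25,0,0,0,0,0,30],
  [40,0,-20,0,0,0,30],
  [60,0,-65,0,0,0,30],
  [100,0,-90,0,0,0,30],
])

```text
clock: 11.75
tcp_pos: [0.5199, -0.2265, 0.1195]
orientation: [2.113, 2.316, -0.001]
contact_force: [1.7, 0.3, 0.1]
grip_width: 0.0302
gripper_force: 0.0
```

Request:
step_arm([
  [50,0,-30,0,0,0,30],
  [100,0,-60,0,0,0,30],
  [150,0,-60,0,0,0,30],
  [200,0,-60,0,0,0,30],
  [250,0,-60,0,0,0,30],
  [300,0,-60,0,0,0,30],
  [300,0,-60,0,0,0,30],
])

```text
clock: 12.45
tcp_pos: [0.4898, 0.0813, 0.1768]
orientation: [2.103, 2.334, 0.004]
contact_force: [0.4, 0.1, -0.5]
grip_width: 0.0307
gripper_force: 0.0
```

```bash
python3 - <<'E'
from h import *
a=grab('top')['image'][105:225,235:375];b=grab('side')['image'][150:270,210:350]
cv2.imwrite('pics/p4.png',cv2.resize(np.hstack([a,b])[:,:,::-1],(798,342),interpolation=cv2.INTER_CUBIC))
E
python3 look.py
```

```text
-28 16 z [7. 8. 9.] y [-54.  46.]
-20 14 z [ 7.  9. 10.] y [-50.  40.]
-12 10 z [7. 8. 9.] y [-31.  50.]
-4 8 z [8. 8. 9.] y [-53.  44.]
36 19 z [31. 32. 33.] y [-47.   7.]
44 80 z [31. 32. 33.] y [-49.   6.]
52 78 z [31. 32. 33.] y [-49.   9.]
60 89 z [31. 32. 33.] y [-50.   6.]
68 84 z [31. 32. 33.] y [-50.   8.]
76 87 z [32. 32. 33.] y [-49.   8.]
84 93 z [31. 32. 33.] y [-50.   8.]
92 95 z [31. 32. 33.] y [-50.   7.]
100 23 z [31. 32. 33.] y [-49.   9.]
tcp board [-373.7  -18.3  176.7] F [-0.1 -0.7 -0.6] t 12.6 w 0.030064190614060637 turn [0.001 0.001 0.003]
```

View pics/p4.png

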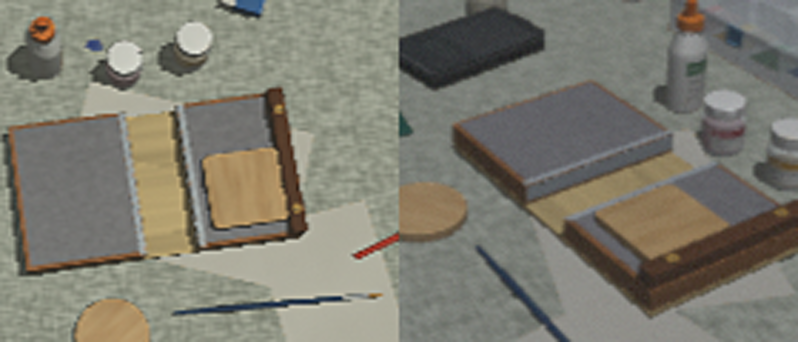

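The coaster lies bare face up and square against the rail (top view (245,188), its front edge meeting the rail at about x = 285). The neighbours look undisturbed.

```bash
python3 -c "
from bench import r
print(r.hand_in())"
```

```text
the job is handed in; nothing more can be done
None
```

The coaster was pushed into the gutter, flipped cork side down onto the far bed and pushed flat and flush against the stop rail; the neighbours look unmoved, and I handed the job in at about 12.6 s, with no verdict returned.

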